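# Snap a flange clamp shut with spring pliers

### The arm

A 6-joint arm with a two-finger parallel gripper is mounted at the origin on a cart in front of the work surface, level with it; the furniture and walls round the work are solid. World frame = base frame: x ahead of the robot, y to its left, z up, the work surface at z = 0. Lengths are in m, angles in rad, forces in N, time in s.
With the tool pointing down it reaches from about 0.35 to 1 m from the base axis. Payload 7.1 kg.
Tool frame: the origin (TCP) lies between the finger pads; the fingertips stand 11 mm ahead of it and the grasp point (between the pads) lies 8 mm behind it; z points along the fingers, x is the direction in which the jaws open and shut, and the axes are right-handed (so a half turn about z gives the same grasp; the last joint's range is limited). The gripper opens to 85 mm and grips with 20 to 120 N. Pads are 22 mm wide; open, the fingers measure 114 mm over their backs; the gripper's body (76 mm by 85 mm) begins 54 mm behind the grasp point. The pads swing forward as they close: fully open they stand 13 mm farther back than shut.
Start: joints at [-1.336, 0.423, 1.63, -0, 1.089, -0.019], TCP at [0.157, -0.605, 0.242] pointing down, gripper open.
Joint ranges: [-3, 3], [-0.9, 2.11], [0.09, 2.58], [-1.31, 4.45], [0.11, 2.69], [-2.54, 2.54]. Speed limits (rad/s): [2.39, 2.39, 3.01, 3.14, 3.14, 3.14].

### API

Orientations are given as a 3x3 rotation matrix whose columns are the frame's x, y, z axes.
In Python, from workcell import ctrl gives the robot as it stands.
- The arm moves only by the shell command python3 -m pendant 'ROWS'. ROWS is JSON, a list of rows, each a list of 7 numbers: the turn, a rotation vector about the tool's x, y, z in degrees, then the shift along the tool's x, y, z in m, then the closure, from 0 (fully open) to 1 (shut). In form: [[ax, ay, az, x, y, z, hand], ...]. A call has 1 to 10 rows; each row is the pose to reach, as a shift and turn from the pose commanded when the call began, along the tool's axes at that moment; what a row does not reach only later rows make up. A row lasts 1/10 s, in which the tool goes at most 50 mm and 8.59 degrees, less where a joint would pass 70% of its speed; a pose out of reach is approached as far as the arm can. A call with a gripper value outside its range is refused whole. The fingers move at their own pace and stop on an object; the grip force is fixed at half the most. Time passes only in rows, so rows that repeat a pose let the fingers close. It gives the time, the measured TCP pose, the force and the opening at its end, in the units of the state.
- ctrl.sense(): the state, without advancing time (a new reading comes with each control period).
- ctrl.capture(name): name is "scene" or "top" or "wrist"; returns (picture, depth): 420x560x3 uint8, blue, green, red; 420x560 float32, m along the optical axis (not along the pixel's ray), 0 where there is no reading.
- ctrl.camera_info(name): a dict with "fx", "fy", "cx", "cy" (pixels), "camera_from_world" (4x4, takes a point from world to camera coordinates); the wrist camera has in their place "T_tool_cam" (4x4, takes a point from camera to tool coordinates, whose origin is the TCP and whose axes are the tool frame's). Camera axes: x right, y up, looking along -z (the intrinsics and any distortion apply to the point x, -y, -z); pixel columns grow to the right and rows downward; lengths in m; the calibration is good to about 2 mm. The wrist camera is an equidistant fisheye: a pixel r from the principal point sees the ray r / f radians off the axis. A picture is of the moment at which its call begins: read the wrist's pose just before it. camera_info takes no time and is no camera call.
- ctrl.hand_in(): hands the job in, once; it reports no verdict.
The state is a dict: "time": time; "joints": joint angles; "qvel": joint speeds; "tau": joint torques, N m; "eef_pos": TCP position; "tcp_rot": TCP orientation; "wrist_force": force on the tool from outside, world axes, zero at the start; "moment": the same for the moment, N m; "opening": opening from 0.0 (shut) to 1.0 (fully open).
Only numpy, scipy, OpenCV 4.12 (cv2) and the standard library are available. Lean on these libraries where they do the work, as an engineer would, in place of code of your own. Each camera call takes 0.05 s, during which the arm holds its last target. There are 200 camera calls.

### The job

The snap clamp round the capped port still stands open. Take the blue-handled pliers from their rest, set the jaws over the clamp's two ears and squeeze until the clamp clicks shut and stays shut, easing off at the click so that it is not crushed. Then lay the pliers back on their rest as they lay; do not touch the clamp or its port with anything but the pliers, and leave the other things where they are.

Things in the scene. Friction and masses are not known exactly. Their poses are not given: they have to be found in the camera images.
- pliers: Loose pliers, blue grips, steel jaws, 152 mm long, 18 mm thick, 0.14 kg, lying flat, worked in the horizontal plane. Origin under the pivot bolt, x to the jaw tips, z up (frame of the half with the +y grip; midway between the halves while open). Grips end at x = -103 mm. A return spring holds them open; 9 to 13 N on each grip at the grip point overcomes it. Centre of mass 42 mm behind the pivot.
- pliers_grip (a point): Grip point, midway between the two grips, 50 mm behind the pivot, 9 mm above the underside. Here the open grips are 60 mm wide over their outer faces (18 mm high), each with a flat hollow 40 mm long between two 2 mm ridges. Squeezing the grips by 10 mm here brings the jaws 8 mm nearer each other.
- pliers_jaws (a point): Midway between the jaws, 37 mm ahead of the pivot and 9 mm above the underside. Open, the jaws stand 40 mm apart here; each jaw face is about 25 mm long (along x, 23 to 48 mm ahead of the pivot) and 12 mm high. As the pliers close, the jaws move up to 8 mm ahead relative to the pinched grips, so they creep along what they hold unless the hand gives way.
- pliers_rest: Fixed rest of the pliers: 160 x 104 x 8 mm grey base plate with two rubber-topped supports, 30 mm high: one 40 x 50 mm under the pivot, one 16 x 96 mm under the ends of the grips, 92 mm behind. Between them (80 to 24 mm behind the pivot) only the base plate lies below the grips. Origin on the worktop under the pivot's place; x points as the pliers should lie.
- rest_top (a point): Top of the front support, where the pivot belongs, 30 mm above the worktop.
- port: Fixed vertical steel tube stub with flange and black blank cap, 86 mm high, on a 100 x 100 x 12 mm grey base. Origin at the base's underside on the tube axis.
- clamp: Snap clamp round the flange, a band 55 mm across and 14 mm high. Origin on the tube axis at mid height, 66 mm up; its two ears stand out to its -x. It swivels on the tube with light friction (0.05 N m). The grey half, at -y, has the fixed ear with a brass adjusting nut (14 mm across) whose outer face lies anywhere from y = -6 to -13 mm: it differs from clamp to clamp and is not measured.
- clamp_ears (a point): Where the jaws should press: midway between the open ears, 41 mm from the tube axis, mid height; axes as clamp. Ears reach from 27 to 49 mm from the tube axis and from 7 mm below to 7 mm above. A small latch housing stands on the ears' inner end up to 20 mm above this point.
- clamp_ear: The white movable ear, a plate 22 x 5 x 14 mm. Origin on the clamp's hinge pin, 27.5 mm behind the tube axis. At the ear's middle its outer face lies at y = +14 mm in the clamp's frame while open, at about +8 mm when shut; it flares outward by 0.12 rad towards the tip while open.
- clamp_jaw (a joint): Angle of the clamp's movable white half: 0 open, 0.09 rad shut on its stop. First about 1 N at the ear moves it, then a sprung latch resists with up to about 18 N at the ear (20 to 30 N on each grip); past 0.05 rad it snaps over, the force drops and the half goes to its stop and stays. Let go earlier, it springs open. On the stop the force rises steeply; over 32 N on the ear crushes it.
- tip_box: Bystander: blue compartment box, 96 x 128 x 29 mm, origin under its centre.
- tape_yellow: Bystander: roll of yellow tape, 85 mm across, 24 mm high, origin under its centre.
- marker_blue: Bystander: white marker pen with blue cap, 131 mm long, lying along its y, origin under its middle.
- housing_1: Bystander: black moulded housing, 118 x 58 x 22 mm, origin under its centre.
- clamp_spare: Bystander: grey metal pipe clamp lying flat, 57 x 74 x 15 mm, origin under its centre.

How it is judged:
By the outcome, as a careful person would: the job done as asked, in the order asked, and still so for the second after the job is handed in, with the robot touching nothing.
It also fails if it takes over 72 s, if anything falls off the work surface, if the arm or the gripper's body presses on something with over 40 N, if the wrist force passes 120 N, or if a joint passes its speed limit or range.

## Working session

There is one attempt and no reset: what is moved stays moved. The work goes in short steps, Python scripts to look and compute and a shell command to move; the robot and the scene stay as the last step left them, time stands still between calls to the robot, and variables do not carry over. Pictures are saved under pics/ and viewed, about 8 in all and at most 12, crops included, and the job is handed in when it is done.

```bash
mkdir -p pics; ls; python3 - <<'E'
from workcell import ctrl
import cv2,numpy as np
for n in ("scene","top"):
    p,d=ctrl.capture(n); cv2.imwrite(f"pics/{n}0.png",p); np.save(f"pics/{n}0.npy",d)
    i=ctrl.camera_info(n); print(n,{k:np.round(v,4).tolist() if not isinstance(v,str) else v for k,v in i.items()})
i=ctrl.camera_info("wrist"); print(i); print(ctrl.sense())
E
```

```text
pics
scene {'fx': 404.2598, 'fy': 404.2598, 'cx': 285.4048, 'cy': 211.6621, 'camera_from_world': [[-0.6325, 0.7743, -0.0207, 0.2111], [-0.4701, -0.3625, 0.8048, 0.2577], [0.6156, 0.5187, 0.5932, -1.3049], [0.0, 0.0, 0.0, 1.0]]}
top {'fx': 465.6248, 'fy': 465.6248, 'cx': 271.3625, 'cy': 212.5327, 'camera_from_world': [[-0.0148, -0.9999, 0.0014, 0.1754], [0.9961, -0.0146, 0.0872, -0.5639], [-0.0871, 0.0027, 0.9962, -1.0672], [0.0, 0.0, 0.0, 1.0]]}
{'fx': 325.19226210127806, 'fy': 325.19226210127806, 'cx': 275.4240035151629, 'cy': 208.0758668995028, 'T_tool_cam': array([[ 9.99999900e-01, -4.45030012e-04,  3.81481016e-05,
         7.47918240e-04],
       [-4.20092512e-04, -9.66095896e-01, -2.58183159e-01,
        -6.64200474e-02],
       [ 1.51753979e-04,  2.58183117e-01, -9.66095986e-01,
        -1.31061912e-01],
       [ 0.00000000e+00,  0.00000000e+00,  0.00000000e+00,
         1.00000000e+00]])}
{'time': 0.1, 'joints': array([-1.33600646e+00,  4.23769746e-01,  1.63060440e+00,  5.53916413e-06,
        1.08862415e+00, -1.89817651e-02]), 'qvel': array([-0.00217508, -0.00208411, -0.00076982, -0.00113182, -0.00040046,
       -0.00078176]), 'tau': array([ 2.48758133e-04, -5.58425438e+01, -2.82445067e+01, -2.48900437e-05,
        3.08494069e-03,  7.65616733e-06]), 'eef_pos': array([ 0.15683567, -0.60450486,  0.2416237 ]), 'tcp_rot': array([[ 2.51053859e-01, -9.67973066e-01, -3.22233412e-04],
       [-9.67972099e-01, -2.51054064e-01,  1.36821654e-03],
       [-1.40529477e-03, -3.15830903e-05, -9.99999012e-01]]), 'wrist_force': array([-0.12526516, -0.14104638,  0.27414255]), 'moment': array([-0.08816832, -0.01261709,  0.07533939]), 'opening': 1.004317675600413}
```

View pics/top0.png

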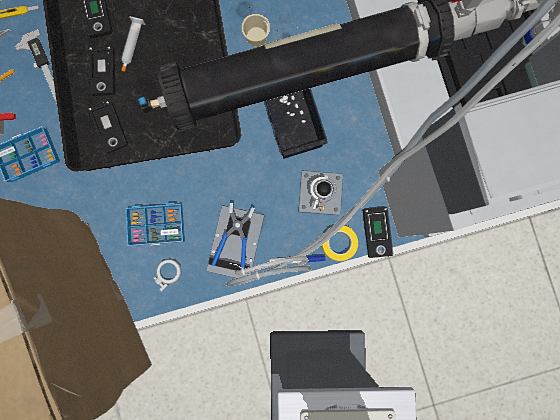

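View pics/scene0.png

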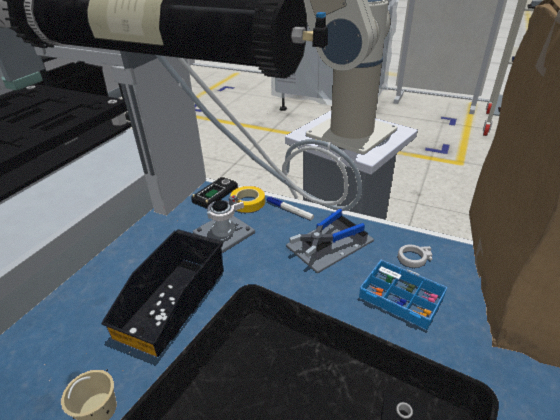

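```bash
cat > h.py <<'E'
import numpy as np,cv2
from workcell import ctrl
def world(n,u,v,d):
    i=ctrl.camera_info(n);T=np.linalg.inv(i['camera_from_world'])
    p=np.array([(u-i['cx'])/i['fx']*d,-(v-i['cy'])/i['fy']*d,-d,1]);return (T@p)[:3]
def ray_z(n,u,v,z):
    a=world(n,u,v,.5);b=world(n,u,v,1.);t=(z-a[2])/(b[2]-a[2]);return a+t*(b-a)
def cloud(n,d):
    i=ctrl.camera_info(n);v,u=np.mgrid[:420,:560]
    T=np.linalg.inv(i['camera_from_world'])
    P=np.stack([(u-i['cx'])/i['fx']*d,-(v-i['cy'])/i['fy']*d,-d,np.ones_like(d)],-1)@T.T
    P=P[...,:3];P[d==0]=np.nan;return P
E
python3 - <<'E'
from h import *
p=cv2.imread('pics/top0.png');d=np.load('pics/top0.npy');P=cloud('top',d)
a=cv2.resize(p[190:290,195:275],None,fx=5,fy=5,interpolation=3)
b=cv2.resize(p[160:220,290:350],None,fx=6,fy=6,interpolation=3)
b=cv2.copyMakeBorder(b,0,500-360,0,0,0)
cv2.imwrite('pics/c1.png',np.hstack([a,b]))
np.set_printoptions(precision=3,suppress=True)
for u,v in [(238,232),(214,268),(240,280),(245,262),(320,187),(340,243),(250,75),(350,60),(295,125),(377,230),(330,235),(300,262),(20,250),(390,230),(410,120),(220,200),(255,30),(168,120),(110,120),(280,140),(370,190),(350,215)]: print(u,v,P[v,u])
E
```

```text
238 232 [0.522 0.245 0.032]
214 268 [0.439 0.304 0.007]
240 280 [0.419 0.232 0.171]
245 262 [0.452 0.231 0.01 ]
320 187 [0.616 0.058 0.088]
340 243 [0.493 0.005 0.004]
250 75 [0.711 0.194 0.502]
350 60 [0.734 0.057 0.493]
295 125 [0.781 0.106 0.003]
377 230 [ 0.522 -0.082  0.012]
330 235 [0.505 0.053 0.195]
300 262 [0.451 0.105 0.07 ]
20 250 [0.482 0.555 0.395]
390 230 [ 0.522 -0.112  0.015]
410 120 [ 0.756 -0.138  0.12 ]
220 200 [0.6   0.29  0.004]
255 30 [1.02  0.201 0.008]
168 120 [0.797 0.414 0.006]
110 120 [0.798 0.554 0.009]
280 140 [0.744 0.144 0.005]
370 190 [ 0.577 -0.001  0.323]
350 215 [0.539 0.023 0.261]
```

View pics/c1.png

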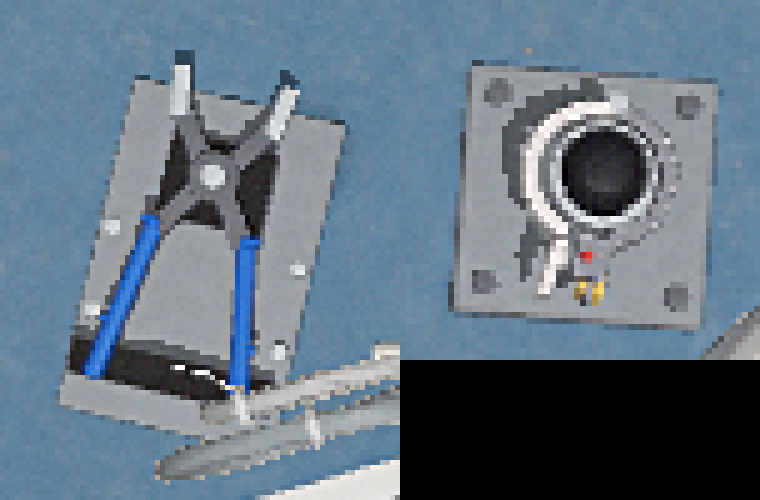

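```bash
python3 - <<'E'
from h import *
np.set_printoptions(precision=3,suppress=True)
d=np.load('pics/top0.npy');P=cloud('top',d)
# hose
m=(P[...,2]>.06)&(P[...,2]<.6)&(P[...,0]<.62)&(P[...,1]>-.2)&(P[...,1]<.35)
v,u=np.nonzero(m)
for c in range(220,400,8):
    k=abs(u-c)<1
    if k.any():
        q=P[v[k],u[k]]; q=q[np.argsort(q[:,0])]; print(c,q[::max(1,len(q)//4)].tolist().__repr__()[:0], *[tuple(np.round(x,3)) for x in q[::max(1,len(q)//4)]])
ps=[(195+(x)/5-.4,190+y/5-.4) for x,y in [(213,175),(182,60),(289,80),(93,372),(239,385)]]
for (a,b) in ps: print(ray_z('top',a,b,.048)[:2], P[int(round(b)),int(round(a))])
for x,y in [(135,78),(345,122),(62,400)]: print('plate',ray_z('top',195+x/5-.4,190+y/5-.4,.008)[:2])
f=lambda x,y,z:print('port',ray_z('top',290+(x-400)/6-.4,160+y/6-.4,z)[:2])
f(605,172,.086);f(551,270,.073);f(590,290,.073)
for x,y in [(473,62),(718,85),(452,310),(700,328)]: f(x,y,.012)
E
```

```text
228  (np.float64(0.402), np.float64(0.264), np.float64(0.091)) (np.float64(0.407), np.float64(0.26), np.float64(0.13)) (np.float64(0.409), np.float64(0.26), np.float64(0.136)) (np.float64(0.411), np.float64(0.259), np.float64(0.138)) (np.float64(0.413), np.float64(0.259), np.float64(0.14)) (np.float64(0.416), np.float64(0.259), np.float64(0.141))
236  (np.float64(0.406), np.float64(0.248), np.float64(0.062)) (np.float64(0.417), np.float64(0.24), np.float64(0.174)) (np.float64(0.421), np.float64(0.24), np.float64(0.169)) (np.float64(0.429), np.float64(0.243), np.float64(0.134)) (np.float64(0.434), np.float64(0.242), np.float64(0.14)) (np.float64(0.451), np.float64(0.24), np.float64(0.173))
244  (np.float64(0.419), np.float64(0.224), np.float64(0.18)) (np.float64(0.423), np.float64(0.224), np.float64(0.181)) (np.float64(0.431), np.float64(0.224), np.float64(0.17)) (np.float64(0.435), np.float64(0.224), np.float64(0.174)) (np.float64(0.439), np.float64(0.224), np.float64(0.175))
252  (np.float64(0.423), np.float64(0.208), np.float64(0.187)) (np.float64(0.427), np.float64(0.207), np.floa
[... 4976 characters left out ...]
np.float64(-0.022), np.float64(0.368)) (np.float64(0.603), np.float64(-0.02), np.float64(0.375))
396  (np.float64(0.558), np.float64(-0.114), np.float64(0.065)) (np.float64(0.58), np.float64(-0.109), np.float64(0.089)) (np.float64(0.601), np.float64(-0.103), np.float64(0.114)) (np.float64(0.609), np.float64(-0.101), np.float64(0.12))
[0.538 0.246] [0.537 0.246 0.052]
[0.591 0.26 ] [0.595 0.263 0.004]
[0.581 0.21 ] [0.584 0.213 0.007]
[0.449 0.301] [0.449 0.302 0.047]
[0.442 0.235] [0.445 0.228 0.164]
plate [0.587 0.285]
plate [0.565 0.186]
plate [0.435 0.321]
port [0.614 0.05 ]
port [0.579 0.07 ]
port [0.571 0.055]
port [0.669 0.093]
port [ 0.658 -0.005]
port [0.57  0.103]
port [0.561 0.005]
```

```bash
python3 - <<'E'
from h import *
np.set_printoptions(precision=3,suppress=True)
i=ctrl.camera_info('scene');C=i['camera_from_world']
for p in [(.43,.24,.15),(.433,.16,.19),(.44,.094,.15),(.481,.09,.118),(.505,.055,.16),(.53,.03,.24),(.58,-.003,.33),(.6,-.02,.37)]:
    q=C@np.array([*p,1]);print(p,i['cx']+i['fx']*q[0]/-q[2],i['cy']-i['fy']*q[1]/-q[2])
p=cv2.imread('pics/scene0.png');
S=cloud('scene',np.load('pics/scene0.npy'))
for u,v in [(330,143),(350,170),(335,200),(285,160),(250,140),(200,110)]: 
    w=S[v-4:v+5,u-4:u+5].reshape(-1,3);r=w[np.nanargmin(np.linalg.norm(w-[1,.9,1],axis=1))];print(u,v,r)
c=cv2.resize(p[50:290,140:400],None,fx=3,fy=2.5*1.0,interpolation=3);cv2.imwrite('pics/c2.png',cv2.resize(p[60:280,140:400],None,fx=2.7,fy=2.7,interpolation=3))
E
```

```text
(0.43, 0.24, 0.15) 344.99290691242334 167.9943865875469
(0.433, 0.16, 0.19) 312.84355818232984 140.14067442556367
(0.44, 0.094, 0.15) 286.5288841940188 149.63408039579554
(0.481, 0.09, 0.118) 273.6796406166003 169.08869124680118
(0.505, 0.055, 0.16) 253.3538572974274 151.6881284978473
(0.53, 0.03, 0.24) 233.2675769753028 117.65612887868906
(0.58, -0.003, 0.33) 196.96164961111583 76.63322056977194
(0.6, -0.02, 0.37) 178.82226894768485 55.461876276033934
330 143 [0.432 0.202 0.196]
350 170 [0.453 0.255 0.17 ]
335 200 [0.434 0.233 0.07 ]
285 160 [0.462 0.119 0.152]
250 140 [0.511 0.052 0.198]
200 110 [ 0.576 -0.004  0.267]
```

View pics/c2.png

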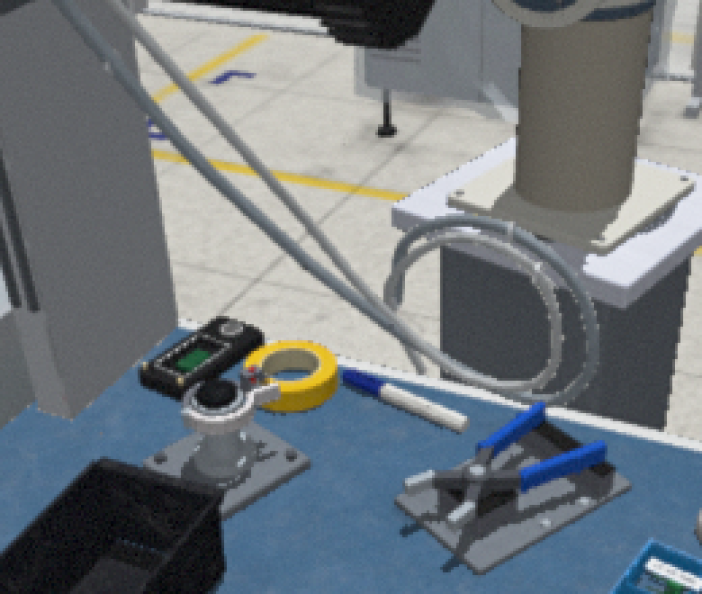

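```bash
cat >> h.py <<'E'
from scipy.spatial.transform import Rotation as Ro
def Rt(yaw,tilt=0):
    "tool rot for pliers yaw (deg): tool y=-pliers x, z down"
    a=np.radians(yaw);y=np.array([-np.cos(a),-np.sin(a),0]);z=np.array([0,0,-1.]);return np.stack([np.cross(y,z),y,z],1)
def go(*targets, ref=None):
    s=ctrl.sense();p0,R0=(s['eef_pos'],s['tcp_rot']) if ref is None else ref
    for p,yaw in targets:
        R=R0 if yaw is None else Rt(yaw)
        r=np.degrees(Ro.from_matrix(R0.T@R).as_rotvec());t=R0.T@(np.array(p)-p0)
        print(np.round(r,1).tolist(),np.round(t,4).tolist())
E
python3 - <<'E'
from h import *
go(([.30,-.35,.33],None),([.37,-.1,.36],None),([.40,.05,.36],-13.3),([.437,.176,.30],-13.3))
E
```

```text
[0.0, 0.0, 0.0] [-0.2105, -0.2025, -0.0881]
[0.0, 0.0, 0.0] [-0.435, -0.333, -0.1178]
[0.0, 0.1, 27.8] [-0.5727, -0.3997, -0.1176]
[0.0, 0.1, 27.8] [-0.6853, -0.4671, -0.0574]
```

```bash
python3 -m pendant '[[0,0,0,-0.21,-0.2,-0.088,0],[0,0,0,-0.21,-0.2,-0.088,0],[0,0,0,-0.21,-0.2,-0.088,0],[0,0,0,-0.21,-0.2,-0.088,0],[0,0,0,-0.21,-0.2,-0.088,0],[0,0,0,-0.435,-0.333,-0.118,0],[0,0,0,-0.435,-0.333,-0.118,0],[0,0,0,-0.435,-0.333,-0.118,0],[0,0,0,-0.435,-0.333,-0.118,0],[0,0,0,-0.435,-0.333,-0.118,0]]'; python3 -c "
from h import *
print(ctrl.sense()['joints'],ctrl.sense()['wrist_force'])
go(([.40,.05,.36],-13.3),([.437,.176,.30],-13.3),([.437,.176,.22],-13.3))"
```

```text
time: 1.1
eef_pos: [0.3501, -0.1589, 0.3513]
tcp_rot: [[0.251, -0.968, 0.0], [-0.968, -0.251, -0.0], [0.0, -0.0, -1.0]]
wrist_force: [1.2, 0.4, 0.2]
opening: 0.994
[-4.56956166e-01 -8.62720987e-02  1.99094903e+00  7.15573210e-05
  1.23668566e+00  8.60595313e-01] [1.15163867 0.35268595 0.19126275]
[-0.0, -0.0, 27.8] [-0.1897, -0.1006, -0.0087]
[-0.0, -0.0, 27.8] [-0.3024, -0.168, 0.0513]
[-0.0, -0.0, 27.8] [-0.3024, -0.168, 0.1313]
```

```bash
python3 -m pendant '[[0,0,8,-0.19,-0.1,-0.008,0],[0,0,16,-0.19,-0.1,-0.008,0],[0,0,24,-0.19,-0.1,-0.008,0],[0,0,27.8,-0.19,-0.1,-0.008,0],[0,0,27.8,-0.302,-0.168,0.051,0],[0,0,27.8,-0.302,-0.168,0.051,0],[0,0,27.8,-0.302,-0.168,0.051,0],[0,0,27.8,-0.302,-0.168,0.051,0],[0,0,27.8,-0.302,-0.168,0.051,0]]'; python3 -c "
from h import *
print(ctrl.sense()['joints'])
go(([.437,.176,.21],-13.3))"
```

```text
time: 2.0
eef_pos: [0.437, 0.1773, 0.2981]
tcp_rot: [[-0.225, -0.974, -0.003], [-0.974, 0.225, 0.0], [0.001, 0.002, -1.0]]
wrist_force: [-0.7, -0.1, 0.4]
opening: 0.995
[3.59743126e-01 1.26005542e-01 1.90041302e+00 1.01727299e-03
 1.11754244e+00 2.15720809e+00]
[0.1, -0.0, 0.3] [0.0012, -0.0006, 0.0881]
```

```bash
python3 -m pendant '[[0,0,0,0,0,0.05,0],[0,0,0,0,0,0.09,0],[0,0,0,0,0,0.1,0],[0,0,0,0,0,0.11,0]]';python3 -m pendant '[[0,0,0,0,0,0.008,0],[0,0,0,0,0,0.016,0]]';python3 -m pendant '[[0,0,0,0,0,0.008,0],[0,0,0,0,0,0.016,0]]'; python3 -c "
from h import *
p,d=ctrl.capture('scene');cv2.imwrite('pics/c3.png',cv2.resize(p[30:280,140:400],None,fx=2.3,fy=2.3,interpolation=3))"
```

```text
time: 2.4
eef_pos: [0.437, 0.1732, 0.1898]
tcp_rot: [[-0.23, -0.973, -0.001], [-0.973, 0.23, -0.0], [0.001, 0.001, -1.0]]
wrist_force: [0.3, 0.2, -0.2]
opening: 1.001
time: 2.6
eef_pos: [0.4382, 0.1739, 0.1749]
tcp_rot: [[-0.23, -0.973, 0.003], [-0.973, 0.23, 0.001], [-0.002, -0.002, -1.0]]
wrist_force: [0.6, -0.3, -0.4]
opening: 0.999
time: 2.8
eef_pos: [0.4375, 0.1738, 0.1581]
tcp_rot: [[-0.229, -0.973, 0.001], [-0.973, 0.229, 0.001], [-0.001, -0.001, -1.0]]
wrist_force: [1.1, 0.6, -0.7]
opening: 1.001
```

View pics/c3.png

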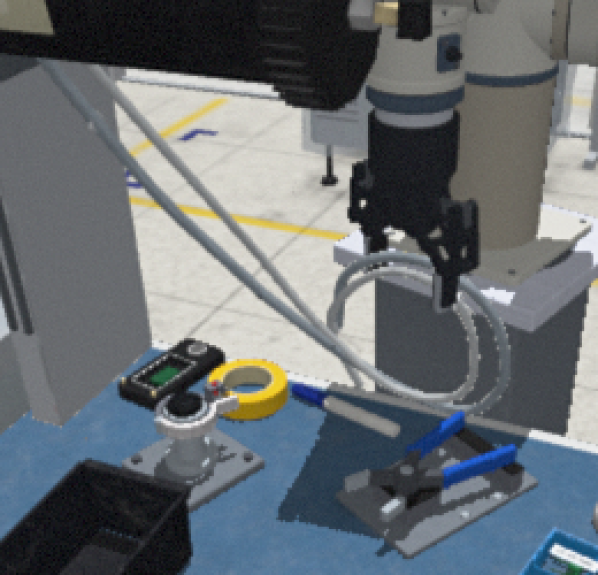

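```bash
python3 -c "
from h import *
go(([.489,.257,.14],-13.3))"
```

```text
[0.0, -0.0, 0.0] [-0.0932, -0.0318, 0.0168]
```

```bash
python3 -m pendant '[[0,0,0,-0.04,-0.012,-0.01,0],[0,0,0,-0.08,-0.025,-0.01,0],[0,0,0,-0.093,-0.032,0,0],[0,0,0,-0.093,-0.032,0.017,0],[0,0,0,-0.093,-0.032,0.017,0],[0,0,0,-0.093,-0.032,0.017,0]]'; cat >> h.py <<'E'
def wpix(s,u,v,z):
    "wrist pixel -> world at height z"
    i=ctrl.camera_info('wrist');x,y=(u-i['cx'])/i['fx'],(v-i['cy'])/i['fy'];r=np.hypot(x,y)
    k=np.sin(r)/r if r>1e-9 else 1.;ray=np.array([x*k,-y*k,-np.cos(r)])
    T=i['T_tool_cam'];R=s['tcp_rot'];o=s['eef_pos']+R@T[:3,3];w=R@T[:3,:3]@ray
    return o+w*(z-o[2])/w[2]
E
python3 -c "
from h import *
import pickle
s=ctrl.sense();p,d=ctrl.capture('wrist');pickle.dump((s,d),open('pics/w1.pkl','wb'));cv2.imwrite('pics/w1.png',cv2.resize(p,None,fx=1.4,fy=1.4,interpolation=3))"
```

```text
time: 3.45
eef_pos: [0.489, 0.2567, 0.1409]
tcp_rot: [[-0.229, -0.973, -0.001], [-0.973, 0.229, -0.001], [0.001, 0.001, -1.0]]
wrist_force: [0.7, -0.5, -0.5]
opening: 0.996
```

View pics/w1.png

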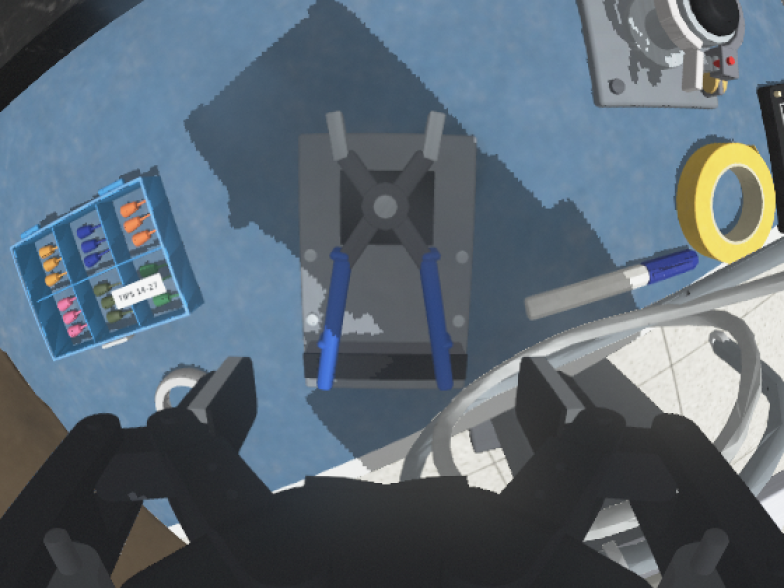

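```bash
python3 -c "
from h import *
import pickle
np.set_printoptions(precision=4,suppress=True)
s,d=pickle.load(open('pics/w1.pkl','rb'))
f=lambda u,v,z:wpix(s,u/1.4,v/1.4,z)
b=f(386,206,.052);g=(f(325,386,.047)+f(446,385,.047))/2;j=(f(335,115,.046)+f(434,115,.046))/2
print(b,g,j,np.degrees(np.arctan2(*(b-g)[1::-1])),np.degrees(np.arctan2(*(j-g)[1::-1])),np.linalg.norm(b-g),np.linalg.norm(j-b))
a=np.radians(-13.3);c=b[:2]-.05*np.array([np.cos(a),np.sin(a)]);print('grip',c)
for z in (.031,.1): go(([*c,z],-13.3))
print('ear tips',f(692,85,.073),f(715,87,.066),'cap',f(717,15,.086))
E=0
"
```

```text
[0.5379 0.2448 0.052 ] [0.4427 0.2675 0.047 ] [0.5821 0.2352 0.046 ] -13.389926752135729 -13.048619256329562 0.09796174603475877 0.04561768873252775
grip [0.4892 0.2563]
[0.0, -0.0, 0.0] [0.0005, 0.0001, 0.1104]
[0.0, -0.0, 0.0] [0.0005, 0.0001, 0.0414]
ear tips [0.5719 0.0774 0.073 ] [0.5707 0.0543 0.066 ] cap [0.6069 0.0582 0.086 ]
```

```bash
python3 -m pendant '[[0,0,0,0,0,0.04,0],[0,0,0,0,0,0.08,0],[0,0,0,0,0,0.1,0],[0,0,0,0,0,0.112,0],[0,0,0,0,0,0.112,0.2]]';python3 -m pendant '[[0,0,0,0,0,0,0.26],[0,0,0,0,0,0,0.26]]'; python3 -m pendant '[[0,0,0,0,0,0,0.3],[0,0,0,0,0,0,0.3]]';python3 -m pendant '[[0,0,0,0,0,0,0.34],[0,0,0,0,0,0,0.34]]'
```

```text
time: 4.0
eef_pos: [0.4891, 0.2565, 0.0285]
tcp_rot: [[-0.23, -0.973, -0.001], [-0.973, 0.23, -0.001], [0.001, 0.001, -1.0]]
wrist_force: [-0.7, 0.6, -0.4]
opening: 0.859
time: 4.2
eef_pos: [0.4904, 0.2572, 0.0304]
tcp_rot: [[-0.229, -0.973, 0.002], [-0.973, 0.229, 0.001], [-0.001, -0.002, -1.0]]
wrist_force: [-0.4, -0.4, -0.8]
opening: 0.74
time: 4.4
eef_pos: [0.4905, 0.2575, 0.0309]
tcp_rot: [[-0.229, -0.973, 0.002], [-0.973, 0.229, 0.001], [-0.002, -0.002, -1.0]]
wrist_force: [-1.0, -0.5, 6.7]
opening: 0.699
time: 4.6
eef_pos: [0.4906, 0.2577, 0.0313]
tcp_rot: [[-0.23, -0.973, 0.003], [-0.973, 0.23, 0.002], [-0.002, -0.002, -1.0]]
wrist_force: [-1.9, -0.1, 10.1]
opening: 0.666
```

```bash
python3 -m pendant '[[0,0,0,0,0,-0.004,0.34],[0,0,0,0,0,-0.01,0.34],[0,0,0,0,0,-0.02,0.34],[0,0,0,0,0,-0.03,0.34],[0,0,0,0,0,-0.05,0.34],[0,0,0,0,0,-0.08,0.34],[0,0,0,0,0,-0.08,0.34]]'; python3 -c "
from h import *
import pickle
s=ctrl.sense();print(s['wrist_force'],s['moment']);p,d=ctrl.capture('wrist');pickle.dump((s,d),open('pics/w2.pkl','wb'));cv2.imwrite('pics/w2.png',cv2.resize(p,None,fx=1.4,fy=1.4,interpolation=3))
print(d[130:160:4,270:285:4])"
```

```text
time: 5.3
eef_pos: [0.4918, 0.2581, 0.1131]
tcp_rot: [[-0.229, -0.973, 0.006], [-0.973, 0.229, 0.003], [-0.004, -0.005, -1.0]]
wrist_force: [0.2, 0.7, -1.6]
opening: 0.666
[ 0.17875503  0.73457967 -1.56730552] [-0.05555785 -0.05601452  0.02982433]
[[0.2093083  0.20926745 0.2075454  0.20936139]
 [0.20970465 0.20759797 0.2095346  0.2098721 ]
 [0.11461461 0.11345541 0.11340918 0.11411189]
 [0.11400632 0.11457917 0.11354765 0.11424402]
 [0.11482038 0.11515083 0.1151858  0.11438352]
 [0.11453704 0.11441822 0.11425613 0.11454757]
 [0.11539343 0.11383695 0.11348046 0.11413885]
 [0.11438111 0.11439371 0.11472892 0.11379494]]
```

View pics/w2.png

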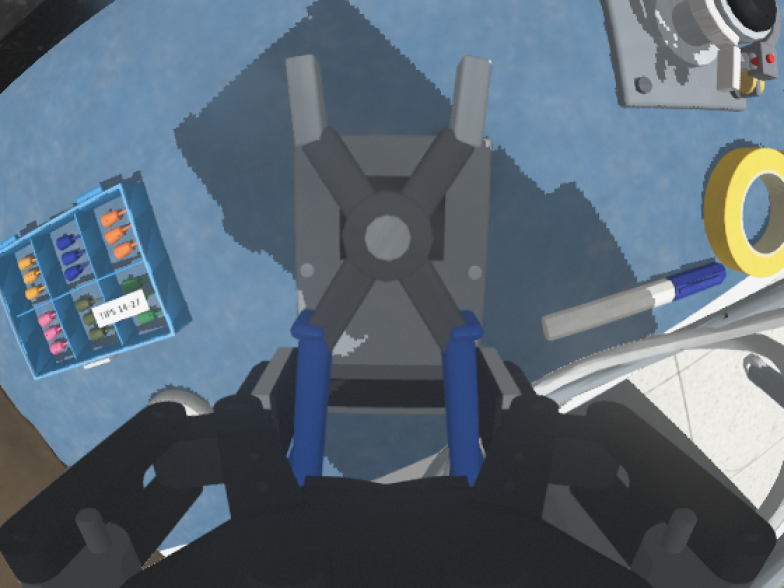

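```bash
cat >> h.py <<'E'
def wpt(s,d,u,v,k=2):
    "tool-frame & world 3D point from wrist depth at pixel"
    i=ctrl.camera_info('wrist');x,y=(u-i['cx'])/i['fx'],(v-i['cy'])/i['fy'];r=np.hypot(x,y)
    ray=np.array([x*np.sin(r)/r,-y*np.sin(r)/r,-np.cos(r)]);ui,vi=int(round(u)),int(round(v))
    w=d[vi-k:vi+k+1,ui-k:ui+k+1];z=np.median(w[w>0]);T=i['T_tool_cam'];t=T[:3,:3]@(ray*z/np.cos(r))+T[:3,3]
    return t,s['eef_pos']+s['tcp_rot']@t
E
python3 -c "
from h import *
import pickle
np.set_printoptions(precision=4,suppress=True)
s,d=pickle.load(open('pics/w2.pkl','rb'))
for n,u,v in [('bolt',388,237),('jawL tip',302,60),('jawR tip',474,60),('jawL rear',313,130),('jawR rear',468,130),('gripL',312,350),('gripR',460,350),('gripLb',307,430),('gripRb',464,430),('arm',350,290)]: print(n,*wpt(s,d,u/1.4,v/1.4))
c,sn=np.cos(np.radians(16)),np.sin(np.radians(16))
print(s['eef_pos'])
"
```

```text
bolt [ 0.0007 -0.0503 -0.0167] [0.5405 0.2458 0.13  ]
jawL tip [-0.0218 -0.0974 -0.0116] [0.5916 0.2569 0.1253]
jawR tip [ 0.0234 -0.0976 -0.0112] [0.5814 0.2129 0.1247]
jawL rear [-0.0187 -0.0781 -0.012 ] [0.5721 0.2584 0.1255]
jawR rear [ 0.0215 -0.0782 -0.0119] [0.5629 0.2191 0.1253]
gripL [-0.0202 -0.019  -0.0157] [0.5149 0.2733 0.1289]
gripR [ 0.0207 -0.019  -0.0157] [0.5055 0.2336 0.1287]
gripLb [-0.0234  0.0071 -0.0157] [0.4901 0.2824 0.1288]
gripRb [ 0.0235  0.007  -0.0159] [0.4795 0.2367 0.1288]
arm [-0.0094 -0.0355 -0.0133] [0.5285 0.2591 0.1267]
[0.4918 0.2581 0.1131]
```

```bash
cat >> h.py <<'E'
J=np.array([.0008,-.087,-.006])
def jaw(x,y,z,yaw): return (np.array([x,y,z])-Rt(yaw)@J,yaw)
E
python3 -c "
from h import *
t=jaw(.5655,.0636,.116,-16);print(t);go(t)"
```

```text
(array([0.48209074, 0.08834946, 0.11      ]), -16)
[-0.2, 0.2, 2.7] [0.1668, -0.0303, 0.001]
```

```bash
python3 -m pendant '[[0,0,0.5,0.03,-0.005,0,0.34],[0,0,1,0.06,-0.01,0,0.34],[0,0,1.5,0.09,-0.015,0,0.34],[0,0,2,0.12,-0.02,0,0.34],[0,0,2.5,0.15,-0.026,0,0.34],[0,0,2.7,0.167,-0.03,0,0.34],[0,0,2.7,0.167,-0.03,0,0.34],[0,0,2.7,0.167,-0.03,0,0.34]]'; python3 -c "
from h import *
import pickle
s=ctrl.sense();print(s['wrist_force'],s['moment'],s['joints']);p,d=ctrl.capture('wrist');pickle.dump((s,d),open('pics/w3.pkl','wb'));cv2.imwrite('pics/w3r.png',p);cv2.imwrite('pics/w3.png',cv2.resize(p[0:220,140:440],None,fx=2.6,fy=2.6,interpolation=3))"
```

```text
time: 6.15
eef_pos: [0.4801, 0.0874, 0.1086]
tcp_rot: [[-0.276, -0.961, -0.001], [-0.961, 0.276, 0.0], [0.0, 0.001, -1.0]]
wrist_force: [0.0, 0.4, -2.3]
opening: 0.661
[ 0.00489691  0.4474097  -2.31701881] [-0.01471257  0.04156573  0.01720233] [1.55497039e-01 4.39217714e-01 2.01299980e+00 2.72856613e-04
 6.90198515e-01 2.00573479e+00]
```

View pics/w3.png

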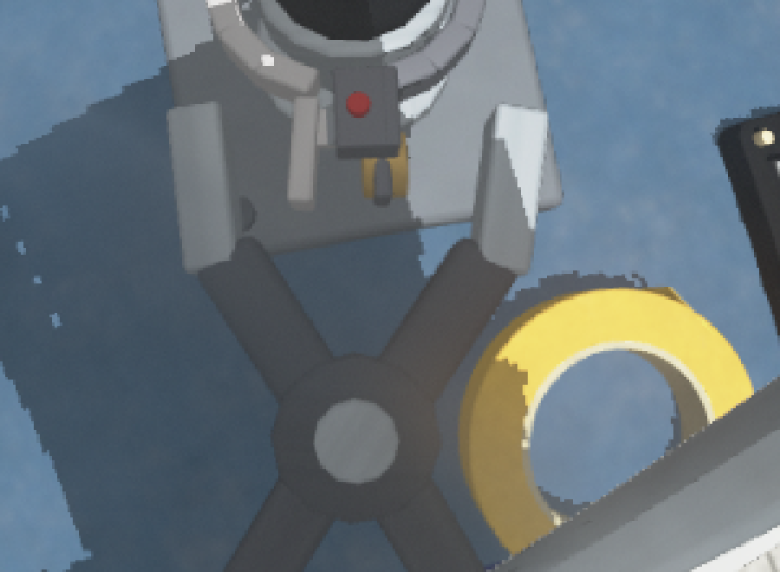

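```bash
python3 -c "
from h import *
import pickle
np.set_printoptions(precision=4,suppress=True)
s,d=pickle.load(open('pics/w3.pkl','rb'))
q=lambda x,y:(140+x/2.6-.3,y/2.6-.3)
for n,x,y in [('bolt',357,440),('ear tip mid',300,190),('ear mid',303,150),('ear inner',305,112),('housing',367,85),('nut',370,165),('nutR',402,165),('jawL',200,150),('jawR',515,150)]: print(n,*wpt(s,d,*q(x,y),k=1))
f=lambda x,y,z: s['tcp_rot'].T@(wpix(s,*q(x,y),z)-s['eef_pos'])
print('ear outer tip',f(289,203,.073),'outer mid',f(293,150,.073),'inner tip',f(312,207,.073))
print('nut L,R at z.066',f(364,170,.066),f(409,170,.066),'at .073',f(364,165,.073),f(408,165,.073))
print('axis in tool',s['tcp_rot'].T@(np.array([.6145,.0495,.066])-s['eef_pos']))
P=cloud('top',np.load('pics/top0.npy'))
m=(abs(P[...,2]-.086)<.006)&(np.hypot(P[...,0]-.6145,P[...,1]-.05)<.03);img=cv2.imread('pics/top0.png');mm=m&(img.max(-1)<60)
print('cap',P[mm].mean(0),mm.sum())
# cap in wrist
im=cv2.imread('pics/w3r.png');v,u=np.nonzero((im.max(-1)<70)&(d<.2));k=(v<18)&(u>240)&(u<310);print(k.sum(),u[k].min() if k.any() else 0,u[k].max() if k.any() else 0)
"
```

```text
bolt [ 0.0006 -0.0503 -0.0157] [0.5283 0.0729 0.1243]
ear tip mid [-0.0103 -0.0929  0.0363] [0.5721 0.0716 0.0722]
ear mid [-0.0097 -0.101   0.036 ] [0.5798 0.0688 0.0725]
ear inner [-0.0094 -0.1089  0.0362] [0.5873 0.0663 0.0723]
housing [ 0.0026 -0.1111  0.0241] [0.5861 0.0542 0.0844]
nut [ 0.0033 -0.0978  0.036 ] [0.5731 0.0572 0.0725]
nutR [ 0.0096 -0.098   0.0369] [0.5716 0.0511 0.0717]
jawL [-0.0217 -0.092  -0.0104] [0.5745 0.0828 0.1189]
jawR [ 0.0229 -0.0919 -0.0113] [0.5621 0.04   0.1198]
ear outer tip [-0.0124 -0.0901  0.0355] outer mid [-0.0116 -0.1009  0.0355] inner tip [-0.0079 -0.0893  0.0355]
nut L,R at z.066 [ 0.0023 -0.098   0.0425] [ 0.0114 -0.0981  0.0425] at .073 [ 0.0022 -0.0977  0.0355] [ 0.0107 -0.0978  0.0355]
axis in tool [-0.0007 -0.1397  0.0425]
cap [0.6145 0.0503 0.0849] 138
625 247 304
```

```bash
cat >> h.py <<'E'
J=np.array([.0006,-.0873,-.0055])
A=np.array([.6145,.0498]);Y=-12.5
def at(D,lat,z,yaw=Y):
    a=np.radians(yaw);f=np.array([np.cos(a),np.sin(a)]);l=np.array([-f[1],f[0]])
    return jaw(*(A-D*f+lat*l),z,yaw)
E
python3 -c "
from h import *
go(at(.051,.0015,.115),at(.051,.0015,.066),at(.045,.0015,.066))"
```

```text
[0.0, -0.0, -3.5] [0.0059, -0.0014, -0.0008]
[0.0, -0.0, -3.5] [0.0059, -0.0014, 0.0482]
[0.0, -0.0, -3.5] [0.0056, -0.0074, 0.0482]
```

```bash
cat >> h.py <<'E'
def wcloud(d):
    i=ctrl.camera_info('wrist');v,u=np.mgrid[:420,:560];x,y=(u-i['cx'])/i['fx'],(v-i['cy'])/i['fy'];r=np.hypot(x,y)+1e-9
    k=np.tan(r)/r*d;C=np.stack([x*k,-y*k,-d],-1);C[d==0]=np.nan
    T=i['T_tool_cam'];return C@T[:3,:3].T+T[:3,3]
def look():
    s=ctrl.sense();p,d=ctrl.capture('wrist');C=wcloud(d);x,y,z=C[...,0],C[...,1],C[...,2];zw=s['eef_pos'][2]-z
    m=(abs(x)<.012)&(y>-.065)&(y<-.03);zt=np.nanpercentile(z[m],3);b=m&(z<zt+.0018);
    print('bolt',np.round([np.nanmedian(x[b]),(np.nanmin(y[b])+np.nanmax(y[b]))/2,zt],4),'open',round(s['opening'],3),'F',np.round(s['wrist_force'],1),'t',s['time'],'z',s['eef_pos'][2].round(4))
    return s,p,d,C,zw
E
python3 -m pendant '[[0,0,-2,0.003,-0.001,0,0.34],[0,0,-3.5,0.006,-0.0015,0,0.34],[0,0,-3.5,0.006,-0.0015,0,0.34],[0,0,-3.5,0.006,-0.0015,0,0.34]]'; python3 -c "
from h import *
s,p,d,C,zw=look()
for y0 in (-.096,-.104,-.11):
    m=(abs(C[...,1]-y0)<.002)&(zw>.064)&(zw<.0755)&(abs(C[...,0])<.03);x=np.sort(C[...,0][m]);g=np.nonzero(np.diff(x)>.0015)[0];print(y0,[(round(a[0],4),round(a[-1],4),len(a)) for a in np.split(x,g+1)])
go(at(.051,.0015,.115),at(.051,.0015,.066),at(.045,.0015,.066))
"
```

```text
time: 6.6
eef_pos: [0.4802, 0.082, 0.1089]
tcp_rot: [[-0.215, -0.977, -0.0], [-0.977, 0.215, 0.0], [-0.0, 0.0, -1.0]]
wrist_force: [-0.0, -0.1, -1.5]
opening: 0.658
bolt [ 0.001  -0.0455 -0.0171] open 0.658 F [-0.  -0.1 -1.5] t 6.6 z 0.1089
-0.096 [(np.float64(-0.0117), np.float64(-0.0065), 78), (np.float64(-0.0016), np.float64(0.0111), 146)]
-0.104 [(np.float64(-0.0104), np.float64(-0.0027), 116), (np.float64(0.0107), np.float64(0.0113), 5)]
-0.11 [(np.float64(-0.0099), np.float64(-0.0027), 73), (np.float64(0.0112), np.float64(0.0114), 3)]
[0.0, 0.0, 0.1] [0.0002, 0.0002, -0.0006]
[0.0, 0.0, 0.1] [0.0002, 0.0002, 0.0484]
[0.0, 0.0, 0.1] [0.0002, -0.0058, 0.0484]
```

```bash
sed -i 's/(y<-.03);zt/(y<-.036);zt/' h.py; python3 -m pendant '[[0,0,0,0,0,0.012,0.34],[0,0,0,0,0,0.024,0.34],[0,0,0,0,0,0.036,0.34],[0,0,0,0,0,0.048,0.34],[0,0,0,0,0,0.0485,0.34],[0,0,0,0,0,0.0485,0.34]]'; python3 -m pendant '[[0,0,0,0,-0.003,0,0.34],[0,0,0,0,-0.006,0,0.34],[0,0,0,0,-0.006,0,0.34]]';python3 -c "
from h import *
s,p,d,C,zw=look()
cv2.imwrite('pics/w4.png',cv2.resize(p[0:220,140:440],None,fx=2.4,fy=2.4,interpolation=3))
go(at(.045,.0015,.066))
"
```

```text
time: 7.25
eef_pos: [0.4798, 0.0812, 0.0598]
tcp_rot: [[-0.216, -0.976, -0.001], [-0.976, 0.216, -0.0], [0.001, 0.001, -1.0]]
wrist_force: [0.3, 0.8, -1.1]
opening: 0.666
time: 7.55
eef_pos: [0.4871, 0.08, 0.0611]
tcp_rot: [[-0.216, -0.976, 0.002], [-0.976, 0.216, 0.0], [-0.001, -0.002, -1.0]]
wrist_force: [0.1, -1.2, -1.0]
opening: 0.659
bolt [ 0.0007 -0.05   -0.0169] open 0.659 F [ 0.1 -1.2 -1. ] t 7.55 z 0.0611
[-0.1, 0.0, 0.0] [-0.0003, 0.001, 0.0005]
```

View pics/w4.png

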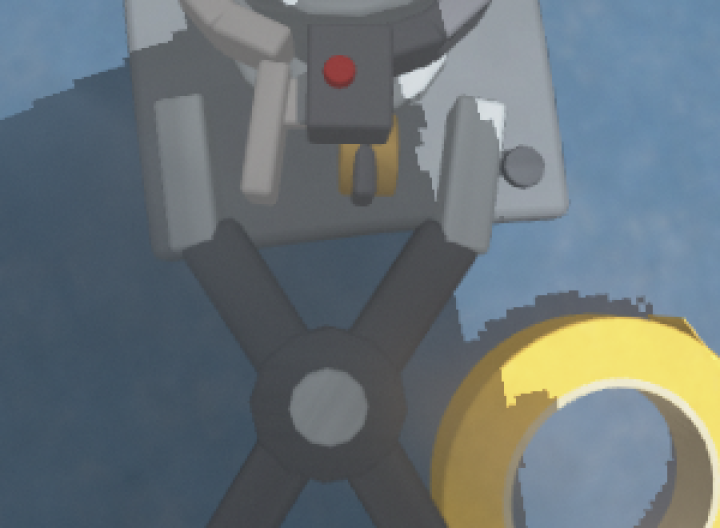

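```bash
python3 -m pendant '[[0,0,0,0,0,0,0.37],[0,0,0,0,0,0,0.40],[0,0,0,0,0,0,0.40],[0,0,0,0,0,0,0.40]]' | tail -2;python3 -c "
from h import *
look()";  python3 -m pendant '[[0,0,0,0,0.001,0,0.43],[0,0,0,0,0.001,0,0.46],[0,0,0,0,0.001,0,0.46],[0,0,0,0,0.001,0,0.46]]' |tail -2;python3 -c "
from h import *
s,p,d,C,zw=look()
z=C[...,2];m=(abs(z+.011)<.002)&(C[...,1]<-.075)&(C[...,1]>-.105)&(abs(C[...,0])<.035);
print('jaws',[ (round(np.nanmin(C[...,1][k]),4),round(np.nanmin(abs(C[...,0][k])),4),round(np.median(C[...,0][k]),4)) for k in (m&(C[...,0]<0),m&(C[...,0]>0))])
"
```

```text
wrist_force: [-0.7, 0.1, -1.5]
opening: 0.604
bolt [ 0.0004 -0.0506 -0.016 ] open 0.604 F [-0.7  0.1 -1.5] t 8.0 z 0.0606
wrist_force: [-0.3, -0.3, -1.0]
opening: 0.54
bolt [ 0.0007 -0.0526 -0.0152] open 0.54 F [-0.3 -0.3 -1. ] t 8.45 z 0.0605
jaws [(np.float64(-0.105), np.float64(0.0026), np.float64(-0.0145)), (np.float64(-0.1028), np.float64(0.0021), np.float64(0.0172))]
```

```bash
python3 -m pendant '[[0,0,0,0,0.001,-0.001,0.48],[0,0,0,0,0.0015,-0.001,0.5],[0,0,0,0,0.0015,-0.001,0.5],[0,0,0,0,0.0015,-0.001,0.5]]' | tail -2;python3 -c "
from h import *
look()";  for i in 1; do python3 -m pendant '[[0,0,0,0,0.0003,0,0.51],[0,0,0,0,0.0003,0,0.51],[0,0,0,0,0.0003,0,0.51]]' |tail -2; python3 -m pendant '[[0,0,0,0,0.0003,0,0.52],[0,0,0,0,0.0003,0,0.52],[0,0,0,0,0.0003,0,0.52]]' |tail -2; python3 -m pendant '[[0,0,0,0,0.0003,0,0.53],[0,0,0,0,0.0003,0,0.53],[0,0,0,0,0.0003,0,0.53]]' |tail -2; done; python3 -c "
from h import *
s,p,d,C,zw=look()
for y0 in (-.09,-.095,-.1):
    m=(abs(C[...,1]-y0)<.0015)&(zw>.06)&(zw<.0785)&(abs(C[...,0])<.03);x=np.sort(C[...,0][m]);g=np.nonzero(np.diff(x)>.001)[0];print(y0,[(round(a[0],4),round(a[-1],4),len(a)) for a in np.split(x,g+1)])
"
```

```text
wrist_force: [-0.5, 0.7, -1.4]
opening: 0.497
bolt [ 0.0007 -0.0529 -0.015 ] open 0.497 F [-0.5  0.7 -1.4] t 8.9 z 0.0616
wrist_force: [-0.4, -0.1, -2.0]
opening: 0.492
wrist_force: [0.6, 0.9, -1.6]
opening: 0.487
wrist_force: [-0.0, 0.3, -1.9]
opening: 0.47
bolt [ 0.0005 -0.0533 -0.0148] open 0.47 F [-0.   0.3 -1.9] t 9.85 z 0.0615
-0.09 [(np.float64(-0.0203), np.float64(-0.0069), 285), (np.float64(0.0022), np.float64(0.011), 215), (np.float64(0.0133), np.float64(0.0214), 177)]
-0.095 [(np.float64(-0.0199), np.float64(-0.0062), 288), (np.float64(-0.0025), np.float64(0.0107), 209), (np.float64(0.0134), np.float64(0.0215), 174)]
-0.1 [(np.float64(-0.0197), np.float64(-0.0034), 331), (np.float64(0.0103), np.float64(0.0109), 8), (np.float64(0.0133), np.float64(0.0213), 171)]
```

```bash
cat >> h.py <<'E'
def ears(off=0):
    s,p,d,C,zw=look()
    for y0 in (-.089+off,-.092+off):
        m=(abs(C[...,1]-y0)<.0015)&(zw>.06)&(zw<.0785)&(abs(C[...,0])<.03);x=np.sort(C[...,0][m]);g=np.nonzero(np.diff(x)>.001)[0];print(y0,[(float(round(a[0],4)),float(round(a[-1],4)),len(a)) for a in np.split(x,g+1)])
    return p
E
python3 -m pendant '[[0,0,0,0,0.0003,0,0.54],[0,0,0,0,0.0005,0,0.55],[0,0,0,0,0.0005,0,0.55],[0,0,0,0,0.0005,0,0.55]]' |tail -2; python3 -c "
from h import *
ears()"; python3 -m pendant '[[0,0,0,0,0.0003,0,0.56],[0,0,0,0,0.0003,0,0.56],[0,0,0,0,0.0003,0,0.56]]' |tail -2; python3 -m pendant '[[0,0,0,0,0.0003,0,0.57],[0,0,0,0,0.0003,0,0.57],[0,0,0,0,0.0003,0,0.57]]' |tail -2;  python3 -c "
from h import *
ears()"
```

```text
wrist_force: [0.2, 0.9, -2.6]
opening: 0.454
bolt [ 0.0007 -0.0538 -0.0146] open 0.454 F [ 0.2  0.9 -2.6] t 10.3 z 0.0615
-0.089 [(-0.0196, -0.0066, 288), (0.0023, 0.0112, 190), (0.0126, 0.021, 179)]
-0.092 [(-0.0197, -0.0062, 282), (0.0022, 0.0112, 202), (0.0126, 0.0206, 184)]
wrist_force: [0.4, 0.3, -1.5]
opening: 0.443
wrist_force: [1.0, 1.0, -1.3]
opening: 0.433
bolt [ 0.0004 -0.0538 -0.0144] open 0.433 F [ 1.   1.  -1.3] t 10.95 z 0.0615
-0.089 [(-0.019, -0.0059, 314), (0.0026, 0.0202, 382)]
-0.092 [(-0.0189, -0.0056, 279), (0.0025, 0.0199, 376)]
```

```bash
python3 -m pendant '[[0,0,0,0,0.0003,0,0.58],[0,0,0,0,0.0003,0,0.58],[0,0,0,0,0.0003,0,0.58]]' |tail -2; python3 -m pendant '[[0,0,0,0,0.0003,0,0.59],[0,0,0,0,0.0003,0,0.59],[0,0,0,0,0.0003,0,0.59]]' |tail -2; python3 -c "
from h import *
ears()"; python3 -m pendant '[[0,0,0,0,0.0003,0,0.6],[0,0,0,0,0.0003,0,0.6],[0,0,0,0,0.0003,0,0.6]]' |tail -2; python3 -c "
from h import *
ears()"
```

```text
wrist_force: [-0.1, -0.0, -1.6]
opening: 0.423
wrist_force: [0.7, -0.8, -1.0]
opening: 0.418
bolt [ 0.0007 -0.054  -0.0142] open 0.418 F [ 0.7 -0.8 -1. ] t 11.6 z 0.0616
-0.089 [(-0.0182, -0.0051, 317), (0.0026, 0.0198, 352)]
-0.092 [(-0.0178, -0.0048, 276), (0.0025, 0.0196, 359)]
wrist_force: [1.9, -1.6, -0.7]
opening: 0.401
bolt [ 0.0007 -0.0541 -0.0142] open 0.401 F [ 1.9 -1.6 -0.7] t 11.95 z 0.0616
-0.089 [(-0.0178, -0.0048, 319), (0.0026, 0.0199, 336)]
-0.092 [(-0.0173, -0.0046, 264), (0.0023, 0.02, 374)]
```

```bash
python3 -m pendant '[[0,0,0,0,0.0003,0,0.61],[0,0,0,0,0.0003,0,0.61],[0,0,0,0,0.0003,0,0.61]]' |tail -2;  python3 -c "
from h import *
ears()"; python3 -m pendant '[[0,0,0,0,0.0003,0,0.62],[0,0,0,0,0.0003,0,0.62],[0,0,0,0,0.0003,0,0.62]]' |tail -2; python3 -c "
from h import *
ears()"
```

```text
wrist_force: [2.0, -1.8, -1.9]
opening: 0.393
bolt [ 0.0007 -0.0542 -0.0141] open 0.393 F [ 2.  -1.8 -1.9] t 12.3 z 0.0616
-0.089 [(-0.0176, -0.0043, 311), (0.0026, 0.0195, 316)]
-0.092 [(-0.0169, -0.0042, 272), (0.0022, 0.0195, 382)]
wrist_force: [-0.3, -1.4, -0.7]
opening: 0.382
bolt [ 0.0007 -0.0543 -0.0141] open 0.382 F [-0.3 -1.4 -0.7] t 12.65 z 0.0613
-0.089 [(-0.0173, -0.0085, 180), (-0.0074, -0.0027, 100), (0.0025, 0.0059, 64), (0.011, 0.0191, 179)]
-0.092 [(-0.0167, -0.0083, 178), (-0.007, -0.0026, 104), (0.0007, 0.0094, 203), (0.0106, 0.0191, 178)]
```

```bash
python3 -m pendant '[[0,0,0,0,0,0,0.61],[0,0,0,0,0,0,0.59],[0,0,0,0,-0.0005,0,0.56],[0,0,0,0,-0.0005,0,0.55],[0,0,0,0,-0.0005,0,0.55]]' |tail -2;  python3 -c "
from h import *
p=ears();cv2.imwrite('pics/w5.png',cv2.resize(p[0:200,160:400],None,fx=3,fy=3,interpolation=3))"
```

```text
wrist_force: [0.6, -1.2, -1.7]
opening: 0.448
bolt [ 0.0007 -0.0536 -0.0145] open 0.448 F [ 0.6 -1.2 -1.7] t 13.2 z 0.0615
-0.089 [(-0.0192, -0.0112, 176), (-0.0074, -0.0025, 141), (0.0007, 0.0094, 149), (0.0126, 0.021, 179)]
-0.092 [(-0.0192, -0.0111, 183), (-0.007, -0.0022, 112), (0.0007, 0.0097, 208), (0.0126, 0.0207, 179)]
```

View pics/w5.png

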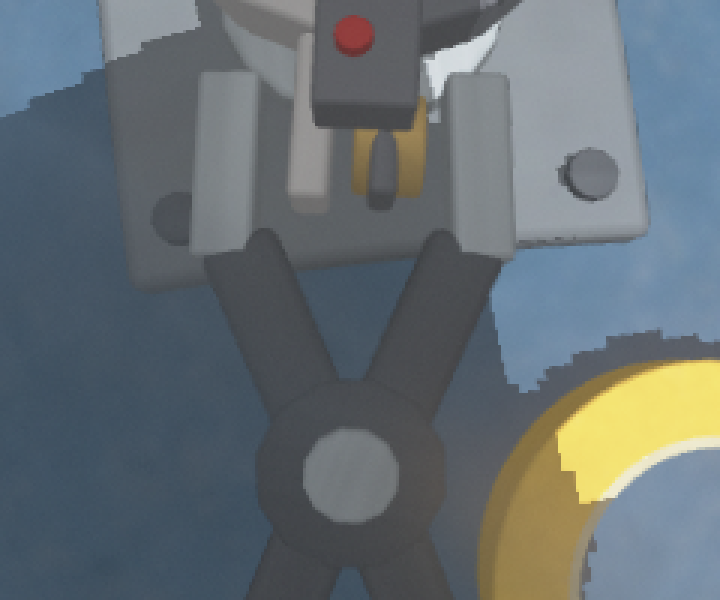

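```bash
python3 -m pendant '[[0,0,0,0,0.001,0,0.5],[0,0,0,0,0.002,0,0.45],[0,0,0,0,0.003,0,0.4],[0,0,0,0,0.003,0,0.36],[0,0,0,0,0.003,0,0.34],[0,0,0,0,0.01,0,0.34],[0,0,0,0,0.02,0,0.34],[0,0,0,0,0.025,-0.01,0.34],[0,0,0,0,0.025,-0.03,0.34],[0,0,0,0,0.025,-0.05,0.34]]'; python3 -m pendant '[[0,0,0,0,0,0,0.34],[0,0,0,0,0,0,0.34]]' | tail -1; python3 -c "
from h import *
s,p,d,C,zw=look()
import pickle
np.set_printoptions(precision=4,suppress=True)
for n,u,v in [('jawLrear',313,130),('jawRrear',468,130),('gripL',312,350),('gripR',460,350),('gripLb',307,430),('gripRb',464,430)]: print(n,wpt(s,d,u/1.4,v/1.4)[0])
s2,d2=pickle.load(open('pics/w2.pkl','rb'));C=wcloud(d2);x,y,z=C[...,0],C[...,1],C[...,2];m=(abs(x)<.012)&(y>-.065)&(y<-.036);zt=np.nanpercentile(z[m],3);b=m&(z<zt+.0018);print('w2 bolt',np.nanmedian(x[b]),(np.nanmin(y[b])+np.nanmax(y[b]))/2,zt)
go(([.4906,.2577,.11],-13.3))
"
```

```text
time: 14.25
eef_pos: [0.4551, 0.0867, 0.1123]
tcp_rot: [[-0.215, -0.977, -0.001], [-0.977, 0.215, -0.0], [0.001, 0.001, -1.0]]
wrist_force: [0.0, -0.7, -1.3]
opening: 0.66
opening: 0.661
bolt [ 0.0111 -0.0424 -0.0489] open 0.661 F [-0.9  0.3 -2. ] t 14.45 z 0.1121
jawLrear [-0.0188 -0.0782 -0.0111]
jawRrear [ 0.0217 -0.0783 -0.0111]
gripL [-0.0202 -0.0189 -0.0155]
gripR [ 0.0208 -0.0188 -0.0152]
gripLb [-0.0207 -0.0012 -0.0288]
gripRb [ 0.0236  0.0071 -0.0158]
w2 bolt 0.0006970299545109688 -0.04970372784592679 -0.017155746769761917
[0.0, -0.0, 0.9] [-0.1746, 0.0029, 0.0015]
```

```bash
python3 -m pendant '[[0,0,0,-0.03,0,0,0.34],[0,0,0,-0.07,0.001,0,0.34],[0,0,0.9,-0.11,0.002,0,0.34],[0,0,0.9,-0.15,0.003,0.001,0.34],[0,0,0.9,-0.17,0.003,0.001,0.34],[0,0,0.9,-0.175,0.003,0.001,0.34],[0,0,0.9,-0.175,0.003,0.001,0.34],[0,0,0.9,-0.175,0.003,0.001,0.34]]'; python3 -c "
from h import *
import pickle
s,p,d,C,zw=look()
np.set_printoptions(precision=4,suppress=True)
cv2.imwrite('pics/w6r.png',p)
for n,u,v in [('bolt',388,237),('jawLrear',313,130),('jawRrear',468,130)]: print(n,*wpt(s,d,u/1.4,v/1.4))
a=np.radians(-13.3);f=np.array([np.cos(a),np.sin(a)])
# rest support edges in world (height ~.03) : compare to w1 dark pad
go(([.4906,.2577,.035],-13.3))
"
```

```text
time: 15.3
eef_pos: [0.4902, 0.2567, 0.1099]
tcp_rot: [[-0.232, -0.973, -0.002], [-0.973, 0.232, -0.001], [0.002, 0.001, -1.0]]
wrist_force: [-0.1, -0.1, -1.7]
opening: 0.663
bolt [ 0.0003 -0.0499 -0.0168] open 0.663 F [-0.1 -0.1 -1.7] t 15.3 z 0.1099
bolt [ 0.0007 -0.0503 -0.0164] [0.539  0.2444 0.1263]
jawLrear [-0.0189 -0.0782 -0.0112] [0.5707 0.257  0.121 ]
jawRrear [ 0.0217 -0.0783 -0.011 ] [0.5614 0.2175 0.1208]
[0.1, -0.1, -0.1] [-0.0012, 0.0, 0.0751]
```

```bash
python3 -m pendant '[[0,0,-0.1,-0.0006,0,0.03,0.34],[0,0,-0.1,-0.0006,0,0.055,0.34],[0,0,-0.1,-0.0006,0,0.068,0.34],[0,0,-0.1,-0.0006,0,0.074,0.34],[0,0,-0.1,-0.0006,0,0.076,0.34],[0,0,-0.1,-0.0006,0,0.076,0.34]]'; python3 -m pendant '[[0,0,0,0,0,0.001,0.34],[0,0,0,0,0,0.002,0.34],[0,0,0,0,0,0.002,0.34]]'
```

```text
time: 15.95
eef_pos: [0.4916, 0.2587, 0.035]
tcp_rot: [[-0.23, -0.973, 0.001], [-0.973, 0.23, 0.0], [-0.0, -0.001, -1.0]]
wrist_force: [-0.9, 0.2, -1.1]
opening: 0.66
time: 16.25
eef_pos: [0.4915, 0.2589, 0.033]
tcp_rot: [[-0.229, -0.973, 0.001], [-0.973, 0.229, 0.0], [-0.0, -0.001, -1.0]]
wrist_force: [-0.2, 0.2, -1.5]
opening: 0.659
```

```bash
python3 -m pendant '[[0,0,0,0,0,0.001,0.34],[0,0,0,0,0,0.001,0.34]]' | grep -E "eef|force"; python3 -m pendant '[[0,0,0,0,0,0.001,0.34],[0,0,0,0,0,0.001,0.34]]'| grep -E "eef|force"; python3 -c "
from h import *
s,p,d,C,zw=look()
for n,u,v in [('bolt',388,237)]: print(n,*wpt(s,d,u/1.4,v/1.4))"
```

```text
eef_pos: [0.4913, 0.2588, 0.0316]
wrist_force: [-0.4, 0.5, 0.3]
eef_pos: [0.4915, 0.2588, 0.0311]
wrist_force: [-1.3, -0.5, 4.8]
bolt [ 0.0007 -0.0497 -0.0183] open 0.66 F [-1.3 -0.5  4.8] t 16.65 z 0.0311
bolt [ 0.00072463 -0.05046568 -0.01788539] [0.54047719 0.24652956 0.04905914]
```

```bash
python3 -m pendant '[[0,0,0,0,0,0,0.3],[0,0,0,0,0,0,0.26],[0,0,0,0,0,0,0.2],[0,0,0,0,0,0,0.1],[0,0,0,0,0,0,0],[0,0,0,0,0,0,0],[0,0,0,0,0,-0.03,0],[0,0,0,0,0,-0.07,0],[0,0,0,0,0,-0.108,0],[0,0,0,0,0,-0.108,0]]'; python3 -m pendant '[[0,0,0,0,0,0,0],[0,0,0,0,0,0,0]]'; python3 -c "
from h import *
import pickle
s=ctrl.sense();p,d=ctrl.capture('wrist');pickle.dump((s,d),open('pics/w7.pkl','wb'));a=cv2.resize(p,None,fx=1.4,fy=1.4,interpolation=3);cv2.imwrite('pics/w7f.png',a)
b=cv2.imread('pics/w1.png');cv2.imwrite('pics/w7.png',np.hstack([b[90:420,270:500],a[90:420,270:500]]).repeat(1,0))"
```

```text
time: 17.7
eef_pos: [0.4942, 0.2602, 0.1434]
tcp_rot: [[-0.229, -0.973, 0.008], [-0.973, 0.229, 0.004], [-0.006, -0.007, -1.0]]
wrist_force: [0.5, -0.1, -0.4]
opening: 0.999
time: 17.9
eef_pos: [0.4905, 0.2583, 0.1376]
tcp_rot: [[-0.229, -0.973, -0.002], [-0.973, 0.229, -0.001], [0.001, 0.001, -1.0]]
wrist_force: [-0.7, -0.6, -0.4]
opening: 0.996
```

View pics/w7.png

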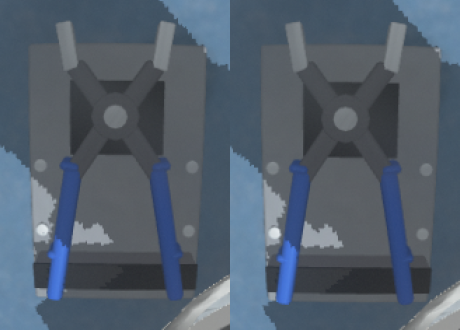

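```bash
python3 -m pendant '[[0,0,0,0,0,-0.05,0],[0,0,0,0,0,-0.1,0],[0,0,0,0,0,-0.15,0],[0,0,0,0.05,0.02,-0.18,0],[0,0,0,0.1,0.04,-0.2,0],[0,0,0,0.15,0.06,-0.2,0],[0,0,0,0.2,0.08,-0.2,0],[0,0,0,0.25,0.09,-0.2,0],[0,0,0,0.3,0.1,-0.2,0],[0,0,0,0.35,0.1,-0.2,0]]'; python3 -m pendant '[[0,0,0,0.05,0,0,0],[0,0,0,0.1,0,0,0],[0,0,0,0.15,0,0,0],[0,0,0,0.15,0,0,0]]' ; python3 -c "
from h import *
p,d=ctrl.capture('top');q=cv2.imread('pics/top0.png');cv2.imwrite('pics/top1r.png',p);np.save('pics/top1.npy',d)
f=lambda im:cv2.resize(im[190:280,200:275],None,fx=5,fy=5,interpolation=3)
g=lambda im:cv2.resize(im[165:220,290:350],None,fx=5,fy=5,interpolation=3)
a=np.hstack([f(q),f(p)]);b=np.hstack([g(q),g(p)]);
b=cv2.copyMakeBorder(b,0,0,0,a.shape[1]-b.shape[1],0)
b=b[:150+50]
cv2.imwrite('pics/top1.png',np.vstack([a[:400],b])[:600])
"
```

```text
time: 18.95
eef_pos: [0.3197, -0.0344, 0.3375]
tcp_rot: [[-0.228, -0.974, -0.002], [-0.974, 0.228, 0.0], [0.0, 0.002, -1.0]]
wrist_force: [1.2, -0.7, 0.5]
opening: 1.002
time: 19.35
eef_pos: [0.2853, -0.1845, 0.3377]
tcp_rot: [[-0.239, -0.971, -0.002], [-0.971, 0.239, -0.0], [0.001, 0.002, -1.0]]
wrist_force: [-0.3, 0.7, -0.4]
opening: 1.002
```

View pics/top1.png

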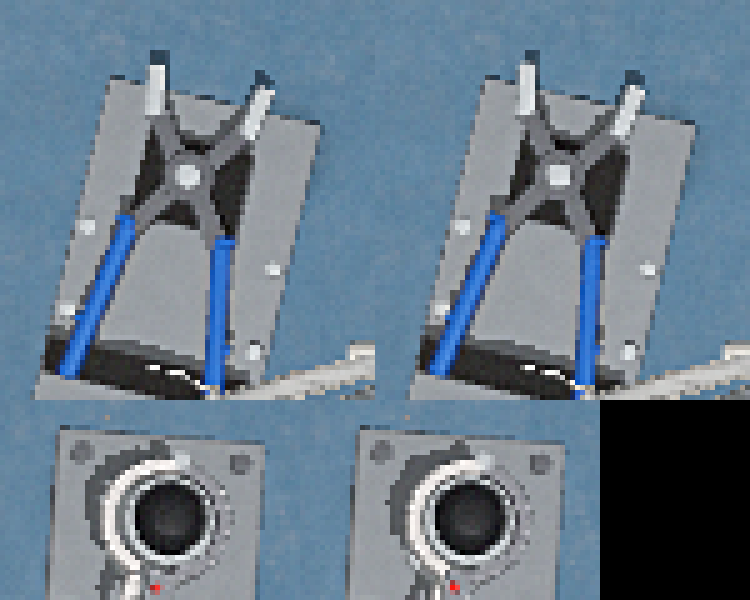

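```bash
python3 -c "
from h import *
q,p=[cv2.imread(f'pics/{n}.png').astype(float) for n in('top0','top1r')]
def grip(im):
    w=np.clip(im[...,0]-im[...,2]-90,0,None)*(im[...,0]>150);out=[]
    for a,b in((205,228),(233,248)):
        for r0,r1 in((232,247),(247,262)):
            s=w[r0:r1,a:b];u=np.arange(a,b);out.append((s*u).sum()/s.sum())
    return np.array(out)
print(grip(q),grip(p),grip(p)-grip(q))
for nm,(r0,r1,c0,c1) in dict(bolt=(219,232,230,246),jaws=(198,220,222,258),plate=(200,275,255,262)).items():
    a,b=[np.float32(x[r0:r1,c0:c1].mean(-1)) for x in(q,p)];print(nm,cv2.phaseCorrelate(a,b,cv2.createHanningWindow((c1-c0,r1-r0),5)))
for nm,(r0,r1,c0,c1) in dict(box=(200,250,122,190),clampsp=(255,292,150,185),tape=(222,262,318,362),hous=(203,260,362,395)).items(): print(nm,np.abs(q-p)[r0:r1,c0:c1].mean())
"
```

```text
[222.98381401 217.09573304 243.70833333 243.00496786] [222.0768538  216.17100271 243.01232877 242.10424381] [-0.90696021 -0.92473033 -0.69600457 -0.90072405]
bolt ((-0.972524308715343, 0.33869232703346874), 0.9353312402963638)
jaws ((-0.7729323471084477, -0.3221196143448726), 0.9120159027753053)
plate ((-0.0009592025545392957, 0.5349021230483757), 1.0181853059927624)
box 2.6000980392156863
clampsp 2.2023166023166025
tape 2.2821969696969697
hous 10.749424065213539
```

```bash
python3 -m pendant '[[0,0,0,0.05,0,0,0],[0,0,0,0.1,0,0,0],[0,0,0,0.15,0.02,0,0],[0,0,0,0.2,0.04,0,0],[0,0,0,0.2,0.04,0,0]]' | head -2; python3 -c "
from h import *
p,d=ctrl.capture('top');q=cv2.imread('pics/top0.png');d0=np.load('pics/top0.npy')
for nm,(r0,r1,c0,c1) in dict(hous=(203,260,362,395),tape=(222,262,318,362),mark=(250,275,300,330),port=(165,220,292,350)).items():
    a,b=[np.float32(cv2.Laplacian(np.float32(x[r0:r1,c0:c1].mean(-1)),cv2.CV_32F)) for x in(q,p)]
    print(nm,np.abs(q*1.-p)[r0:r1,c0:c1].mean(),np.median(abs(d-d0)[r0:r1,c0:c1]),cv2.phaseCorrelate(a,b))
"
```

```text
time: 19.9
eef_pos: [0.2013, -0.367, 0.3375]
hous 3.317029948608896 0.0020513535 ((0.062232740390733454, -0.001520838389723167), 1.0080815682808557)
tape 2.221969696969697 0.0019185543 ((0.5490507047286783, 0.02425105310089748), 0.9761903848912981)
mark 2.1457777777777776 0.0018066168 ((-0.022081956999761232, 0.4573459379283058), 0.9957164696057638)
port 8.290386624869383 0.0020785332 ((0.8576013946861707, 0.4374476442594144), 0.8340357897016737)
```

```bash
python3 -c "
from workcell import ctrl
print(ctrl.hand_in())"
```

```text
the job is handed in; nothing more can be done
None
```

The clamp is shut and the pliers are back on their rest. I handed the job in at about 20 s of the 72 s allowed.

- **Clamp:** I set the jaws over both ears and closed in small steps, moving the hand back a little as the jaws crept forward. It clicked at closure 0.62. The white ear then jumped clear of the jaw, and I eased off at once. With the jaws open again the ears stayed at about 17 mm across, down from 22.8 mm open, which matches a shut clamp. I did not measure the force on the ear directly.
- **Pliers:** they lie on the rest about 2 mm to the side (+y) of where they first lay, with no measurable turn. I left that small error rather than grip them again.
- **Other things:** the box, spare clamp, tape, housing and marker show no shift in the top camera. The port base looked the same before and after, and the measured change in its image fits the shut clamp.
- **Forces:** every wrist force reading after a move was within about 10 N. The hanging hoses seen in the pictures pass through the working space. I tested them gently on the way in and they gave no contact force.

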